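Tension the scroll saw blade and lock the tension wheel

ROBOT

A 6-joint arm with a two-finger parallel gripper is mounted at the origin on the work surface. World frame = base frame: x ahead of the robot, y to its left, z up, the work surface at z = 0. Lengths are in mm, angles in degrees, forces in N, time in s.
With the tool pointing down it reaches from about 300 to 850 mm from the base axis. Payload 4.2 kg.
Tool frame: the origin (TCP) lies at the very end of the fingers, on their centre line; the grasp point (between the pads) lies 19 mm behind it; z points along the fingers, y is the line along which they close (so a half turn about z gives the same grasp; the last joint's range is limited). The gripper opens to 91 mm and grips with 3 to 60 N. Pads are 32 mm wide; open, the fingers measure 118 mm over their backs; the gripper's body (76 mm by 178 mm) begins 60 mm behind the grasp point.
Start: joints at [-76.776, 18.312, 89.639, -0, 72.044, -1.146], TCP at [142.705, -557.026, 213.976] pointing down, gripper open.
Joint ranges: [-177.97, 177.97], [-48.28, 115.42], [12.27, 149.76], [-77.06, 257.06], [2.81, 150.46], [-146.56, 146.56]. Speed limits (degrees/s): [147.25, 147.25, 180, 180, 180, 180].

INTERFACE

Orientations are given as [roll, pitch, yaw] about the fixed x, y, z axes, in that order (R = Rz(yaw) Ry(pitch) Rx(roll)).
In Python, from workcell import env, eyes gives the robot as it stands.
- The arm moves only by the tool send_rows, never from a script. Its argument "targets" is text: rows parted by semicolons, each of 7 numbers parted by spaces: the shift along the tool's x, y, z in m, then the turn, a rotation vector about the tool's x, y, z in degrees, then the opening in per cent of the stroke, from 0 (shut) to 100 (fully open). A call has 1 to 12 rows; each row is the pose to reach, as a shift and turn from the pose commanded when the call began, along the tool's axes at that moment; what a row does not reach only later rows make up. A row lasts 1/12 s, in which the tool goes at most 41.7 mm and 7.16 degrees, less where a joint would pass 70% of its speed; a pose out of reach is approached as far as the arm can. A call with a gripper value outside its range is refused whole. The fingers move at their own pace and stop on an object; "grip_force" is the grip in N (left out, the last holds). Time passes only in rows, so rows that repeat a pose let the fingers close. It gives the time, the measured TCP pose, the force, the opening and the grip force at its end, in the units of the state.
- env.state(): the state, without advancing time (a new reading comes with each control period).
- eyes.grab_frame(name): name is "scene" or "top" or "wrist"; returns a dict with "image" (480x640x3 uint8, blue, green, red), "fovy" (degrees; the focal length in pixels is half the picture's height over the tangent of half this angle, whatever the lens; pixels are square), "cx", "cy" (the principal point, pixels), "eye" and "attitude" of the camera in the world. Camera axes: x right, y up, looking along -z (the intrinsics and any distortion apply to the point x, -y, -z); pixel columns grow to the right and rows downward; lengths in mm; the calibration is good to about 2 mm. A picture is of the moment at which its call begins. There is no depth.
- env.job_done(): hands the job in; it is judged then, once.
The state is a dict: "time_s": time; "qpos": joint angles; "qvel": joint speeds; "effort": joint torques, N m; "ee_pos": TCP position; "ee_rot": TCP orientation; "force": force on the tool from outside, world axes, zero at the start; "torque": the same for the moment, N m; "gripper_width": finger opening in mm; "gripper_force": force on a finger pad.
Only numpy, scipy, OpenCV 4.12 (cv2) and the standard library are available. Lean on these libraries where they do the work, as an engineer would, in place of code of your own. Each camera call takes 0.05 s, during which the arm holds its last target. There are 200 camera calls.

TASK

A new blade has been fitted in the small scroll saw and is still slack: wind the tension wheel clockwise until it pulls firm, that is until it takes about 15 newtons at the wheel's handle to turn it on, and no further, because a blade wound much beyond that will snap. Then swing the ball lever of the lock nut under the wheel clockwise all the way to its stop so that the setting cannot work loose, and let go of everything. Do not shift the other things on the bench or on the saw's table.

Things in the scene. Friction and masses are not known exactly. Their poses are not given: they have to be found in the camera images.
- saw: Small bench scroll saw, fixed: base 430 x 150 mm, grey rear column, aluminium upper arm (28 to 36 mm wide, top 212 mm above the bench, 215 mm at the rear) over a 190 x 180 mm saw table, top 120 mm up. Origin on the bench under the tension wheel's axis at the rear; x along the arm to the blade 318 mm away, y to the saw's left, z up.
- wheel_axis (a point): On the vertical axis of the aluminium tension wheel (80 mm diameter, rim 16 mm thick) on the rear end of the arm, level with the top of the rim, 258 mm above the bench; axes as the saw's. Clockwise from above tightens; the wheel stays where it is left. It may stand at any angle; the slack cannot be seen: 0.9 to 2.3 turns are needed in all.
- handle_mid (a point): Middle of the wheel's black upright handle, 18 mm in diameter, 260 to 302 mm above the bench, this point at 281 mm, 30 mm from the wheel's axis. It spins freely about its own axis, so it can be led round a 30 mm circle without turning the hand. Force to keep it turning: 1 to 2 N when slack, then rising 3 to 4 N a radian; 15 N is right, 12 to 18 N is good, the blade snaps above about 22 N.
- lock_lever (a joint): Angle of the lock nut's lever in rad: 0 fully open, 1.25 locked at its stop, where the lever points forward along the saw's arm. It starts open, between 0 and 0.35, pointing to the saw's left, and turns clockwise from above to lock. It drags with about 2 N at the ball and stays where it is left.
- lever_ball (a point): Centre of the black ball, 22 mm in diameter, at the end of the lock lever, 243 mm above the bench, its top at 254 mm. The lever, a 9 mm steel rod, sits on a nut under the wheel, on the same vertical axis; the ball swings on a 95 mm circle about it, outside the wheel's rim.
- panel: Bystander: loose aluminium panel blank 75 x 70 x 3 mm lying on the saw's table. Origin at the centre of its underside.
- diecast_box: Bystander: loose aluminium instrument box 120 x 95 x 36 mm with two sockets on its lid, on the bench. Origin at the centre of its underside.
- solder_reel: Bystander: loose upright solder reel, 56 mm in diameter, 47 mm high, on the bench. Origin at the centre of its underside.
- screwdriver: Bystander: loose red-handled screwdriver lying on the bench, about 200 mm long. Origin below the middle of it; x runs from handle to tip.
- thrust_plate: Steel thrust plate 40 x 40 x 6 mm inside the saw's column, on which the tension screw bears, out of sight. Origin at the centre of its underside, 100 mm above the bench. Nothing to touch.
- spindle: Screw of the tension wheel, upright inside the column and turning with the wheel. Inside the column it drives a spring collar down on a thrust plate; the blade's tension is the force with which it presses there. Origin on the wheel's axis, 236 mm above the bench, z up; its angle says little of the slack.

How it is judged:
By the outcome, as a careful person would: the job done as asked, in the order asked, and still so for the second after the job is handed in, with the robot touching nothing.
It also fails if it takes over 72 s, if anything falls off the work surface, if the arm or the gripper's body presses on something with over 40 N, if the wrist force passes 120 N, or if a joint passes its speed limit or range.

## Working session

There is one attempt and no reset: what is moved stays moved. The work goes in short steps, Python scripts to look and compute and a tool call to move; the robot and the scene stay as the last step left them, time stands still between calls to the robot, and variables do not carry over. Pictures are saved under pics/ and viewed, at most 10 in all, crops included, and the job is handed in when it is done.

Besides the shell and the picture viewer there is one more tool, called after "Request:" by a JSON object that holds its "op" and its "data", one argument or row to a line. send_rows: Moves the arm, as the interface text tells. Its arguments: {"type":"object","properties":{"targets":{"type":"string"},"grip_force":{"type":"number"}},"required":["targets"]}

```bash
ls; mkdir -p pics; python3 - <<'E'
from workcell import env, eyes
import cv2, numpy as np
s=env.state(); print({k:np.round(v,3).tolist() for k,v in s.items()})
for n in("scene","top"):
    f=eyes.grab_frame(n); cv2.imwrite(f"pics/{n}0.png",f["image"]); print(n,{k:np.round(v,4).tolist() for k,v in f.items() if k!="image"})
E
```

```text
pics
{'time_s': 0.0, 'qpos': [-76.776, 18.352, 89.705, -0.001, 72.043, -1.146], 'qvel': [0.021, -0.155, -0.054, -0.011, 0.072, -0.048], 'effort': [-0.002, -41.247, -23.198, 0.072, 0.046, -0.0], 'ee_pos': [142.592, -556.537, 213.133], 'ee_rot': [-179.901, -0.001, 14.371], 'force': [-0.558, 0.42, -0.205], 'torque': [0.028, 0.062, -0.026], 'gripper_force': 0.0, 'gripper_width': 91.425}
scene {'fovy': 46.9595, 'cx': 313.1761, 'cy': 242.4772, 'eye': [1509.9807, -690.7765, 1050.5079], 'attitude': [52.0752, 0.1627, 58.9045]}
top {'fovy': 42.0295, 'cx': 318.0764, 'cy': 243.9337, 'eye': [437.8787, -106.7636, 1601.5928], 'attitude': [4.4282, -0.2808, -91.2123]}
```

View pics/scene0.png

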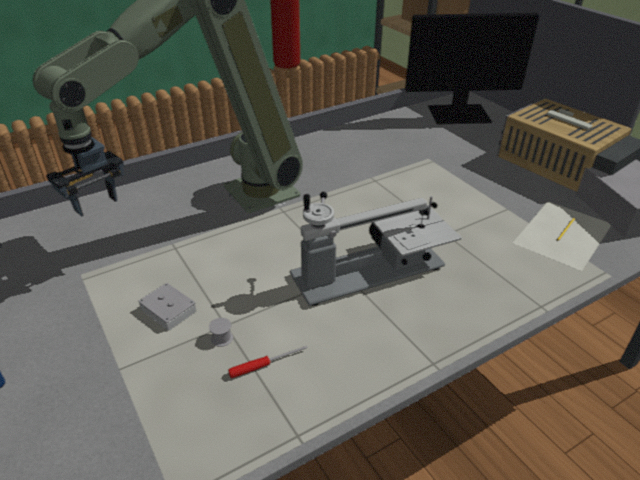

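View pics/top0.png

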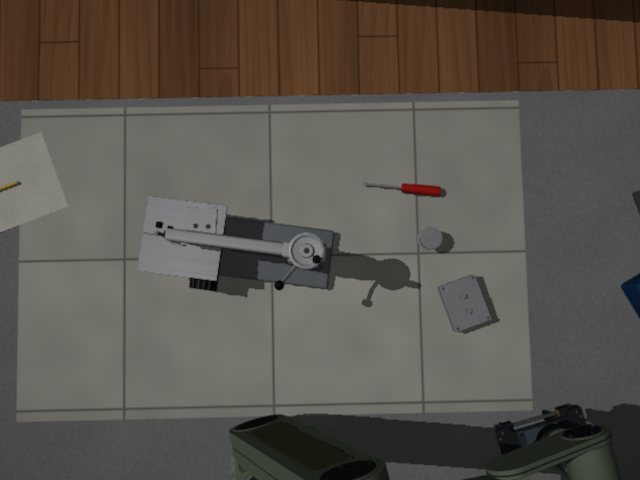

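The top view shows the wheel hub near (306,251), the handle near (317,259), and the lever ball near (279,285). The blade end is at about (160,230). The scene view shows the wheel at (318,212), with the handle and ball at (308,200) and (323,195).

```bash
cat > h.py <<'E'
from workcell import env, eyes
import cv2, numpy as np
from scipy.spatial.transform import Rotation as R
def ray(f,u,v):
    h=f["image"].shape[0]; F=h/2/np.tan(np.radians(f["fovy"])/2)
    d=R.from_euler("xyz",f["attitude"],degrees=True).apply([(u-f["cx"])/F,-(v-f["cy"])/F,-1])
    return np.array(f["eye"]),d
def plane(f,u,v,z):
    e,d=ray(f,u,v); return e+d*(z-e[2])/d[2]
def proj(f,p):
    h=f["image"].shape[0]; F=h/2/np.tan(np.radians(f["fovy"])/2)
    c=R.from_euler("xyz",f["attitude"],degrees=True).inv().apply(np.array(p)-f["eye"])
    return np.array([f["cx"]-F*c[0]/c[2],f["cy"]+F*c[1]/c[2]])
def tool(dp):  # world shift mm -> tool metres
    return R.from_euler("xyz",env.state()["ee_rot"],degrees=True).inv().apply(dp)/1000
def dark(f,x0,y0,x1,y1,t=45,a=15):
    m=(f["image"][y0:y1,x0:x1].max(2)<t).astype(np.uint8)
    n,_,st,c=cv2.connectedComponentsWithStats(m)
    return [(st[i,4],c[i]+[x0,y0]) for i in range(1,n) if st[i,4]>=a]
E
python3 - <<'E'
from h import *
f=eyes.grab_frame("top"); 
for a,c in dark(f,260,225,345,300): print(a,c,plane(f,*c,302).round(1),plane(f,*c,243).round(1))
print("wheel",plane(f,306,251,258),"blade",plane(f,162,231,212))
print(f.keys())
im=cv2.resize(f["image"][215:305,255:345],(540,540),interpolation=cv2.INTER_CUBIC)
cv2.imwrite("pics/top1.png",im)
E
```

```text
38 [260.84210526 231.07894737] [567.8   3.7 302. ] [573.7   8.7 243. ]
328 [324.74085366 260.90853659] [ 502.6 -128.4  302. ] [ 505.6 -129.4  243. ]
203 [272.51724138 257.90147783] [511.2 -19.8 302. ] [514.5 -15.9 243. ]
70 [278.84285714 284.61428571] [455.4 -32.1 302. ] [456.2 -28.7 243. ]
wheel [527.03674626 -89.20471165 258.        ] blade [581.50594767 231.79919944 212.        ]
dict_keys(['image', 'fovy', 'cx', 'cy', 'eye', 'attitude'])
```

View pics/top1.png

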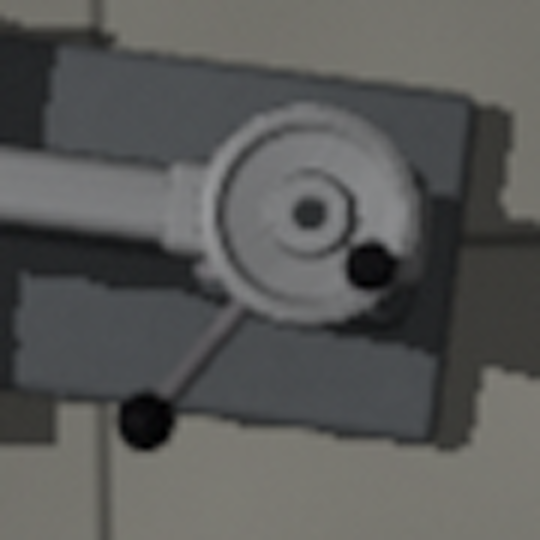

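```bash
python3 - <<'E'
from h import *
f=eyes.grab_frame("top")
w=plane(f,307,250.3,258);h=plane(f,317,259.2,302);b=plane(f,279.3,285,250)
print(w,h,b,np.linalg.norm(h-w),np.linalg.norm(b-w))
print(tool(np.array([h[0],h[1],350])-env.state()["ee_pos"]))
E
```

```text
[528.50340326 -91.38901511 258.        ] [ 506.53038171 -112.34392019  302.        ] [455.24456083 -30.04452774 250.        ] 53.45953350623873 95.88536970853147
[ 0.46280585 -0.34033131 -0.13617671]
```

Request:
{"op": "send_rows", "data": {
  "targets": "0.463 -0.340 -0.136 0 0 -75.6 60;0.463 -0.340 -0.136 0 0 -75.6 60;0.463 -0.340 -0.136 0 0 -75.6 60;0.463 -0.340 -0.136 0 0 -75.6 60;0.463 -0.340 -0.136 0 0 -75.6 60;0.463 -0.340 -0.136 0 0 -75.6 60;0.463 -0.340 -0.136 0 0 -75.6 60;0.463 -0.340 -0.136 0 0 -75.6 60;0.463 -0.340 -0.136 0 0 -75.6 60;0.463 -0.340 -0.136 0 0 -75.6 60;0.463 -0.340 -0.136 0 0 -75.6 60;0.463 -0.340 -0.136 0 0 -75.6 60"
}}

```text
time_s: 1.2
ee_pos: [451.8, -178.9, 329.7]
ee_rot: [180.0, 0.0, 90.1]
force: [1.1, -0.8, 0.1]
gripper_width: 54.8
gripper_force: 0.0
```

```bash
python3 - <<'E'
from h import *
h=np.array([506.5,-112.3,350]);s=env.state()
print(s["ee_pos"],s["ee_rot"],tool(h-s["ee_pos"]))
E
```

```text
[ 451.8409599  -178.85083113  329.66513038] [1.79991857e+02 1.89309911e-02 9.01154634e+01] [ 0.06643382  0.05479594 -0.02034903]
```

Request:
{"op": "send_rows", "data": {
  "targets": "0.066 0.055 -0.020 0 0 0 60;0.066 0.055 -0.020 0 0 0 60;0.066 0.055 -0.020 0 0 0 60;0.066 0.055 -0.020 0 0 0 60;0.066 0.055 -0.020 0 0 0 60"
}}

```text
time_s: 1.62
ee_pos: [505.6, -115.0, 348.6]
ee_rot: [-179.9, 0.0, 90.0]
force: [0.2, -0.0, -0.7]
gripper_width: 54.4
gripper_force: 0.0
```

```bash
python3 - <<'E'
from h import *
s=env.state()
print(s["ee_pos"],s["ee_rot"])
f=eyes.grab_frame("wrist");print(f["eye"],f["attitude"]); im=f["image"].copy()
for p in([506.5,-112.3,302],[528.5,-91.4,258],[456,-29,243]):
    q=proj(f,p);print(q);cv2.drawMarker(im,tuple(int(x) for x in q),(0,0,255))
cv2.imwrite("pics/w0.png",im)
E
```

```text
[ 505.63558793 -114.95202955  348.59105055] [-1.79908257e+02  3.62225121e-02  9.00116415e+01]
[504.05777359 -42.03191975 520.02650725] [-1.47995461e+01  1.22003468e-01 -7.23578505e-05]
[332.60424161 251.5130154 ]
[363.47387016 203.79364826]
[259.67933788 111.5528099 ]
```

View pics/w0.png

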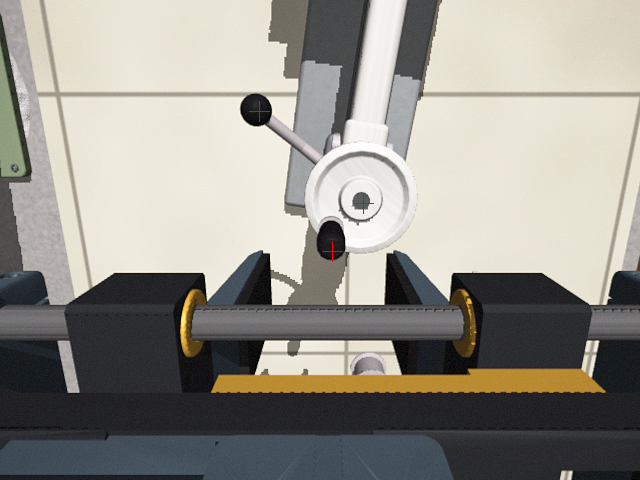

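Request:
{"op": "send_rows", "data": {
  "targets": "0.002 0.001 0.030 0 0 0 50;0.002 0.001 0.060 0 0 0 50;0.002 0.001 0.083 0 0 0 50;0.002 0.001 0.083 0 0 0 50;0.002 0.001 0.083 0 0 0 50"
}}

```text
time_s: 2.08
ee_pos: [505.8, -113.9, 265.6]
ee_rot: [-179.8, -0.0, 89.8]
force: [-0.8, -0.2, 0.4]
gripper_width: 45.4
gripper_force: 0.0
```

Request:
{"op": "send_rows", "data": {
  "targets": "0 0 0 0 0 0 10;0 0 0 0 0 0 10;0 0 0 0 0 0 10;0 0 0 0 0 0 10;0 0 0 0 0 0 10;0 0 0 0 0 0 10;0 0 0 0 0 0 10",
  "grip_force": 40
}}

```text
time_s: 2.67
ee_pos: [507.4, -112.9, 267.0]
ee_rot: [179.9, 0.1, 90.0]
force: [-0.8, -1.3, 4.8]
gripper_width: 17.0
gripper_force: 40.0
```

```bash
python3 - <<'E'
from h import *
s=env.state();print({k:np.round(v,2).tolist() for k,v in s.items()})
f=eyes.grab_frame("wrist");cv2.imwrite("pics/w1.png",f["image"])
E
```

```text
{'time_s': 2.67, 'qpos': [-13.8, 11.53, 91.34, -0.03, 77.05, -13.77], 'qvel': [-0.11, 0.02, -0.02, -0.07, -0.12, 0.05], 'effort': [0.5, -32.76, -22.45, 0.36, -0.28, 0.0], 'ee_pos': [507.36, -112.94, 267.0], 'ee_rot': [179.93, 0.05, 89.98], 'force': [-0.81, -1.32, 4.82], 'torque': [-0.15, 0.1, 0.04], 'gripper_force': 40.0, 'gripper_width': 17.04}
```

View pics/w1.png

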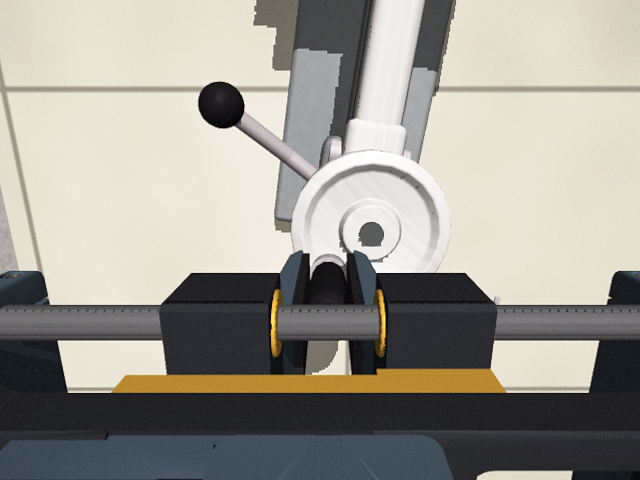

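```bash
cat > arc.py <<'E'
import sys,numpy as np
a0,step,n=map(float,sys.argv[1:4]); r=30
a=np.radians(a0-step*np.arange(1,int(n)+1)); b=np.radians(a0)
print(";".join("%.4f %.4f 0 0 0 0 10"%(r/1e3*(np.sin(t)-np.sin(b)),r/1e3*(np.cos(t)-np.cos(b))) for t in a))
E
python3 arc.py 225.5 15 12
```

```text
0.0062 -0.0048 0 0 0 0 10;0.0134 -0.0079 0 0 0 0 10;0.0211 -0.0090 0 0 0 0 10;0.0289 -0.0080 0 0 0 0 10;0.0362 -0.0051 0 0 0 0 10;0.0424 -0.0004 0 0 0 0 10;0.0472 0.0058 0 0 0 0 10;0.0503 0.0130 0 0 0 0 10;0.0514 0.0208 0 0 0 0 10;0.0504 0.0285 0 0 0 0 10;0.0475 0.0358 0 0 0 0 10;0.0428 0.0421 0 0 0 0 10
```

Request:
{"op": "send_rows", "data": {
  "targets": "0.0062 -0.0048 0 0 0 0 10;0.0134 -0.0079 0 0 0 0 10;0.0211 -0.0090 0 0 0 0 10;0.0289 -0.0080 0 0 0 0 10;0.0362 -0.0051 0 0 0 0 10;0.0424 -0.0004 0 0 0 0 10",
  "grip_force": 50
}}

```text
time_s: 3.22
ee_pos: [507.4, -70.1, 266.9]
ee_rot: [179.9, 0.1, 90.0]
force: [1.6, -3.1, 4.7]
gripper_width: 17.2
gripper_force: 50.0
```

Request:
{"op": "send_rows", "data": {
  "targets": "0.0048 0.0062 0 0 0 0 10;0.0079 0.0134 0 0 0 0 10;0.0090 0.0212 0 0 0 0 10;0.0080 0.0289 0 0 0 0 10;0.0051 0.0362 0 0 0 0 10;0.0004 0.0425 0 0 0 0 10"
}}

```text
time_s: 3.72
ee_pos: [549.4, -69.7, 266.9]
ee_rot: [-179.9, 0.0, 90.0]
force: [-4.4, -1.0, 7.9]
gripper_width: 17.0
gripper_force: 50.0
```

Request:
{"op": "send_rows", "data": {
  "targets": "-0.0062 0.0048 0 0 0 0 10;-0.0134 0.0079 0 0 0 0 10;-0.0211 0.0090 0 0 0 0 10;-0.0289 0.0080 0 0 0 0 10;-0.0362 0.0051 0 0 0 0 10;-0.0424 0.0004 0 0 0 0 10"
}}

```text
time_s: 4.22
ee_pos: [551.1, -111.7, 267.0]
ee_rot: [179.8, -0.1, 90.0]
force: [0.3, 1.7, 6.3]
gripper_width: 17.1
gripper_force: 50.0
```

Request:
{"op": "send_rows", "data": {
  "targets": "-0.0048 -0.0062 0 0 0 0 10;-0.0079 -0.0134 0 0 0 0 10;-0.0090 -0.0212 0 0 0 0 10;-0.0080 -0.0289 0 0 0 0 10;-0.0051 -0.0362 0 0 0 0 10;-0.0004 -0.0425 0 0 0 0 10"
}}

```text
time_s: 4.72
ee_pos: [507.8, -113.3, 267.0]
ee_rot: [179.9, 0.1, 90.0]
force: [1.2, -1.4, 6.3]
gripper_width: 17.0
gripper_force: 50.0
```

Request:
{"op": "send_rows", "data": {
  "targets": "0.0062 -0.0048 0 0 0 0 10;0.0134 -0.0079 0 0 0 0 10;0.0211 -0.0090 0 0 0 0 10;0.0289 -0.0080 0 0 0 0 10;0.0362 -0.0051 0 0 0 0 10;0.0424 -0.0004 0 0 0 0 10"
}}

```text
time_s: 5.22
ee_pos: [506.5, -71.1, 266.9]
ee_rot: [-180.0, 0.2, 90.0]
force: [-2.2, -5.8, 6.5]
gripper_width: 17.6
gripper_force: 50.0
```

Request:
{"op": "send_rows", "data": {
  "targets": "0.0048 0.0062 0 0 0 0 10;0.0079 0.0134 0 0 0 0 10;0.0090 0.0212 0 0 0 0 10;0.0080 0.0289 0 0 0 0 10;0.0051 0.0362 0 0 0 0 10;0.0004 0.0425 0 0 0 0 10",
  "grip_force": 60
}}

```text
time_s: 5.72
ee_pos: [545.9, -67.1, 266.9]
ee_rot: [-179.5, -0.3, 90.0]
force: [-10.5, 7.4, 13.2]
gripper_width: 17.1
gripper_force: 60.0
```

```bash
python3 arc.py 45.5 8 10
```

```text
-0.0031 0.0028 0 0 0 0 10;-0.0066 0.0051 0 0 0 0 10;-0.0104 0.0069 0 0 0 0 10;-0.0144 0.0081 0 0 0 0 10;-0.0185 0.0088 0 0 0 0 10;-0.0227 0.0089 0 0 0 0 10;-0.0269 0.0085 0 0 0 0 10;-0.0309 0.0074 0 0 0 0 10;-0.0348 0.0058 0 0 0 0 10;-0.0384 0.0037 0 0 0 0 10
```

Request:
{"op": "send_rows", "data": {
  "targets": "-0.0010 0.0011 0 0 0 0 10;-0.0020 0.0019 0 0 0 0 10;-0.0031 0.0028 0 0 0 0 10;-0.0042 0.0036 0 0 0 0 10"
}}

```text
time_s: 6.05
ee_pos: [550.5, -71.1, 266.9]
ee_rot: [-179.7, -0.3, 90.0]
force: [-8.7, 6.9, 12.2]
gripper_width: 16.9
gripper_force: 60.0
```

```bash
cat > t.py <<'E'
from h import *
s=env.state();d=s["ee_pos"][:2]-np.array([528.5,-91.4]);F=s["force"][:2]
a=np.arctan2(d[1],d[0]);print(np.degrees(a),np.hypot(*d),"res",-(F@[np.sin(a),-np.cos(a)]),"rad",F@[np.cos(a),np.sin(a)],s["force"])
E
python3 t.py; python3 arc.py 33.5 3 8
```

```text
42.72187883166884 29.986105577361478 res 10.994698779896435 rad -1.7539671404871604 [-8.74780797  6.88735491 12.21179402]
-0.0013 0.0008 0 0 0 0 10;-0.0027 0.0016 0 0 0 0 10;-0.0041 0.0023 0 0 0 0 10;-0.0056 0.0029 0 0 0 0 10;-0.0070 0.0034 0 0 0 0 10;-0.0085 0.0039 0 0 0 0 10;-0.0101 0.0043 0 0 0 0 10;-0.0116 0.0046 0 0 0 0 10
```

Request:
{"op": "send_rows", "data": {
  "targets": "-0.0013 0.0008 0 0 0 0 10;-0.0027 0.0016 0 0 0 0 10;-0.0041 0.0023 0 0 0 0 10;-0.0056 0.0029 0 0 0 0 10;-0.0070 0.0034 0 0 0 0 10;-0.0085 0.0039 0 0 0 0 10;-0.0101 0.0043 0 0 0 0 10;-0.0116 0.0046 0 0 0 0 10"
}}

```text
time_s: 6.72
ee_pos: [556.4, -80.4, 267.0]
ee_rot: [-179.9, -0.6, 90.0]
force: [-3.8, 12.9, 9.5]
gripper_width: 16.7
gripper_force: 60.0
```

```bash
python3 t.py; python3 arc.py 9.5 3 8
```

```text
21.549213239193776 29.981319141221427 res 13.369541919750692 rad 1.228091443520042 [-3.76838536 12.88612166  9.4760722 ]
-0.0016 0.0002 0 0 0 0 10;-0.0031 0.0004 0 0 0 0 10;-0.0047 0.0004 0 0 0 0 10;-0.0063 0.0004 0 0 0 0 10;-0.0078 0.0003 0 0 0 0 10;-0.0094 0.0001 0 0 0 0 10;-0.0109 -0.0002 0 0 0 0 10;-0.0125 -0.0005 0 0 0 0 10
```

Request:
{"op": "send_rows", "data": {
  "targets": "-0.0016 0.0002 0 0 0 0 10;-0.0031 0.0004 0 0 0 0 10;-0.0047 0.0004 0 0 0 0 10;-0.0063 0.0004 0 0 0 0 10"
}}

```text
time_s: 7.05
ee_pos: [558.0, -86.1, 267.0]
ee_rot: [180.0, -0.7, 90.0]
force: [-0.3, 12.5, 8.1]
gripper_width: 16.6
gripper_force: 60.0
```

```bash
python3 t.py; python3 arc.py -2.5 3 8
```

```text
10.257755552592553 30.014822989411208 res 12.381954979318131 rad 1.976578350049471 [-0.25995231 12.5360319   8.13717769]
-0.0016 -0.0001 0 0 0 0 10;-0.0031 -0.0003 0 0 0 0 10;-0.0047 -0.0006 0 0 0 0 10;-0.0062 -0.0009 0 0 0 0 10;-0.0077 -0.0014 0 0 0 0 10;-0.0092 -0.0019 0 0 0 0 10;-0.0107 -0.0025 0 0 0 0 10;-0.0121 -0.0031 0 0 0 0 10
```

Request:
{"op": "send_rows", "data": {
  "targets": "-0.0016 -0.0001 0 0 0 0 10;-0.0031 -0.0003 0 0 0 0 10;-0.0047 -0.0006 0 0 0 0 10;-0.0062 -0.0009 0 0 0 0 10"
}}

```text
time_s: 7.38
ee_pos: [558.5, -92.0, 267.0]
ee_rot: [179.8, -0.7, 90.0]
force: [3.4, 14.5, 6.9]
gripper_width: 16.3
gripper_force: 60.0
```

```bash
python3 t.py; python3 arc.py -14.5 3 8
```

```text
-1.108435211528278 30.031850769857705 res 14.56279813192349 rad 3.136784811438102 [ 3.41790989 14.4993931   6.87930603]
-0.0015 -0.0004 0 0 0 0 10;-0.0030 -0.0009 0 0 0 0 10;-0.0045 -0.0015 0 0 0 0 10;-0.0059 -0.0022 0 0 0 0 10;-0.0073 -0.0029 0 0 0 0 10;-0.0086 -0.0037 0 0 0 0 10;-0.0099 -0.0046 0 0 0 0 10;-0.0112 -0.0056 0 0 0 0 10
```

Request:
{"op": "send_rows", "data": {
  "targets": "-0.0015 -0.0004 0 0 0 0 10;-0.0030 -0.0009 0 0 0 0 10;-0.0045 -0.0015 0 0 0 0 10;-0.0059 -0.0022 0 0 0 0 10"
}}

```text
time_s: 7.72
ee_pos: [557.8, -97.9, 267.1]
ee_rot: [179.6, -0.7, 90.0]
force: [6.1, 14.0, 5.7]
gripper_width: 16.8
gripper_force: 60.0
```

```bash
python3 t.py; python3 arc.py -26.5 2 6
```

```text
-12.553976496722743 30.03475789208712 res 15.011601926059877 rad 2.933625927082192 [ 6.12639844 14.0150489   5.7295628 ]
-0.0009 -0.0005 0 0 0 0 10;-0.0018 -0.0010 0 0 0 0 10;-0.0027 -0.0015 0 0 0 0 10;-0.0036 -0.0021 0 0 0 0 10;-0.0045 -0.0027 0 0 0 0 10;-0.0053 -0.0034 0 0 0 0 10
```

Request:
{"op": "send_rows", "data": {
  "targets": "0.003 0.001 0 0 0 0 10;0.006 0.0025 0 0 0 0 10;0.006 0.0025 0 0 0 0 10;0.006 0.0025 0 0 0 0 10"
}}

```text
time_s: 8.05
ee_pos: [558.0, -97.5, 267.1]
ee_rot: [179.9, -0.0, 90.0]
force: [-0.5, -1.2, 7.1]
gripper_width: 16.9
gripper_force: 60.0
```

```bash
python3 t.py
```

```text
-11.650690936006455 30.160953228458602 res -1.2398817562037185 rad -0.20995628367417846 [-0.45601784 -1.17193692  7.08836026]
```

Request:
{"op": "send_rows", "data": {
  "targets": "0 0 0 0 0 0 45;0 0 0 0 0 0 45;0 0 0 0 0 0 45;0 0 0 0 0 0 45;0 0 -0.030 0 0 0 45;0 0 -0.060 0 0 0 45;0 0 -0.070 0 0 0 45"
}}

```text
time_s: 8.63
ee_pos: [558.6, -98.2, 339.8]
ee_rot: [179.7, 0.1, 90.0]
force: [0.3, -0.1, 0.4]
gripper_width: 40.9
gripper_force: 0.0
```

Request:
{"op": "send_rows", "data": {
  "targets": "0.0675 -0.1025 0 0 0 -50 50;0.0675 -0.1025 0 0 0 -50 50;0.0675 -0.1025 0 0 0 -50 50;0.0675 -0.1025 0 0 0 -50 50;0.0675 -0.1025 0 0 0 -50 50;0.0675 -0.1025 0 0 0 -50 50;0.0675 -0.1025 0 0 0 -50 50;0.0675 -0.1025 0 0 0 -50 50;0.0675 -0.1025 0 0 0 -50 50"
}}

```text
time_s: 9.38
ee_pos: [454.7, -30.5, 335.6]
ee_rot: [-180.0, -0.0, 139.8]
force: [-0.9, -0.7, -0.1]
gripper_width: 45.6
gripper_force: 0.0
```

```bash
python3 - <<'E'
from h import *
s=env.state();print(s["ee_pos"],s["ee_rot"],s["force"])
f=eyes.grab_frame("wrist"); im=f["image"].copy()
for p in([455.5,-30,243],[528.5,-91.4,258]):
    q=proj(f,p);print(q);cv2.drawMarker(im,tuple(int(x) for x in q),(0,0,255))
cv2.imwrite("pics/w2.png",im)
t=eyes.grab_frame("top")
print([(a,c,plane(t,*c,247)) for a,c in dark(t,265,272,295,298)])
E
```

```text
[454.65116441 -30.54622849 335.62363521] [-1.79974822e+02 -3.90529922e-02  1.39788007e+02] [-0.87075833 -0.7000471  -0.06386312]
[329.75267246 237.51736207]
[330.01134318 365.73224667]
[(np.int32(35), array([288.11428571, 284.77142857]), array([455.37426037, -48.94052163, 247.        ]))]
```

View pics/w2.png

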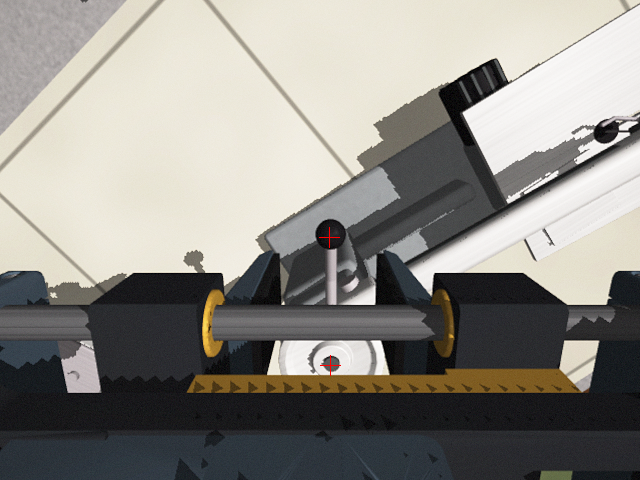

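Request:
{"op": "send_rows", "data": {
  "targets": "0 0.001 0.035 0 0 0 50;0 0.001 0.07 0 0 0 50;0 0.001 0.101 0 0 0 50;0 0.001 0.101 0 0 0 50;0 0.001 0.101 0 0 0 50;0 0.001 0.101 0 0 0 15;0 0.001 0.101 0 0 0 15;0 0.001 0.101 0 0 0 15;0 0.001 0.101 0 0 0 15;0 0.001 0.101 0 0 0 15;0 0.001 0.101 0 0 0 15",
  "grip_force": 20
}}

```text
time_s: 10.4
ee_pos: [456.4, -29.9, 236.4]
ee_rot: [179.9, 0.1, 140.0]
force: [0.9, -0.3, 5.0]
gripper_width: 20.2
gripper_force: 20.0
```

```bash
python3 - <<'E'
from h import *
s=env.state();p=np.array(s["ee_pos"]);d=p[:2]-[528.5,-91.4]
print(p,s["ee_rot"],s["force"],np.degrees(np.arctan2(d[1],d[0])),np.hypot(*d))
f=eyes.grab_frame("top"); b=plane(f,165,230.7,212)
# arm axis: bright arm midline near two columns
for c in(190,215,245,265):
    col=f["image"][222:262,c].max(1); i=np.where(col>140)[0]; print(c,i.min()+222,i.max()+222,plane(f,c,(i.min()+i.max())/2+222,213).round(1))
# rows: arc about wheel axis, radius 95, turned with the hand
a0=139.8;r=95
for k in range(1,13):
    a=np.radians(a0-5*k);w=r*np.array([np.cos(a)-np.cos(np.radians(a0)),np.sin(a)-np.sin(np.radians(a0)),0])
    t=R.from_euler("xyz",[180,0,a0],degrees=True).inv().apply(w)/1e3
    print("%.4f %.4f 0 0 0 %d 15"%(t[0],t[1],5*k),end=";")
E
```

```text
[456.37280971 -29.85772755 236.42392492] [1.79891616e+02 1.43026832e-01 1.39961449e+02] [ 0.89915069 -0.33572278  5.03205277] 139.5276475574695 94.81446555280924
190 238 256 [544.3 169.4 213. ]Traceback (most recent call last):
  File "<stdin>", line 7, in <module>
    return umr_minimum(a, axis, None, out, keepdims, initial, where)
ValueError: zero-size array to reduction operation minimum which has no identity
```

```bash
python3 - <<'E'
from h import *
r=95
for k in range(1,13):
    a=np.radians(5*k); print("%.4f %.4f 0 0 0 %d 15"%(r/1e3*(np.cos(a)-1),r/1e3*np.sin(a),5*k),end=";")
f=cv2.imread("pics/top0.png")
from types import SimpleNamespace
g=eyes.grab_frame("top"); g["image"]=f
for c in(190,215,245,265,275):
    col=f[222:262,c].max(1).astype(int); print(c,col.tolist()[::2])
E
```

```text
-0.0004 0.0083 0 0 0 5 15;-0.0014 0.0165 0 0 0 10 15;-0.0032 0.0246 0 0 0 15 15;-0.0057 0.0325 0 0 0 20 15;-0.0089 0.0401 0 0 0 25 15;-0.0127 0.0475 0 0 0 30 15;-0.0172 0.0545 0 0 0 35 15;-0.0222 0.0611 0 0 0 40 15;-0.0278 0.0672 0 0 0 45 15;-0.0339 0.0728 0 0 0 50 15;-0.0405 0.0778 0 0 0 55 15;-0.0475 0.0823 0 0 0 60 15;190 [126, 129, 130, 128, 95, 112, 125, 128, 129, 129, 90, 85, 129, 128, 130, 130, 130, 131, 128, 129]
215 [106, 106, 105, 112, 113, 95, 82, 120, 125, 126, 130, 118, 63, 62, 89, 125, 125, 126, 125, 125]
245 [41, 40, 39, 38, 40, 42, 41, 41, 81, 122, 124, 125, 129, 115, 60, 28, 41, 38, 40, 40]
265 [59, 82, 84, 85, 84, 84, 82, 82, 85, 70, 114, 122, 125, 125, 120, 77, 24, 37, 39, 40]
275 [104, 74, 84, 84, 82, 84, 83, 84, 83, 83, 83, 117, 122, 124, 126, 111, 53, 27, 40, 40]
```

Request:
{"op": "send_rows", "data": {
  "targets": "-0.0004 0.0083 0 0 0 5 15;-0.0014 0.0165 0 0 0 10 15;-0.0032 0.0246 0 0 0 15 15;-0.0057 0.0325 0 0 0 20 15;-0.0089 0.0401 0 0 0 25 15;-0.0127 0.0475 0 0 0 30 15;-0.0172 0.0545 0 0 0 35 15;-0.0222 0.0611 0 0 0 40 15;-0.0278 0.0672 0 0 0 45 15;-0.0339 0.0728 0 0 0 50 15;-0.0339 0.0728 0 0 0 50 15",
  "grip_force": 30
}}

```text
time_s: 11.42
ee_pos: [529.8, 4.1, 236.4]
ee_rot: [179.9, 0.0, 89.8]
force: [0.6, -1.0, 6.7]
gripper_width: 20.3
gripper_force: 30.0
```

```bash
python3 t.py
```

```text
89.20555322807527 95.4647639872159 res -0.5740037611800136 rad -1.0067780489973448 [ 0.55998934 -1.01463999  6.65257157]
```

Request:
{"op": "send_rows", "data": {
  "targets": "-0.0001 0.0033 0 0 0 2 15;-0.0002 0.0066 0 0 0 4 15;-0.0005 0.0099 0 0 0 6 15;-0.0009 0.0132 0 0 0 8 15;-0.0009 0.0132 0 0 0 8 15"
}}

```text
time_s: 11.83
ee_pos: [541.9, 3.1, 236.4]
ee_rot: [179.9, -0.0, 81.9]
force: [-1.7, 0.4, 6.5]
gripper_width: 20.1
gripper_force: 30.0
```

```bash
python3 t.py
```

```text
81.9064720305373 95.4637939437751 res 1.6904659180319446 rad 0.14993291742976755 [-1.65251918  0.3864392   6.50559133]
```

Still only drag (1.7 N), so I'll keep on to the stop.

Request:
{"op": "send_rows", "data": {
  "targets": "0 0.0017 0 0 0 1 15;-0.0001 0.0033 0 0 0 2 15;-0.0001 0.0050 0 0 0 3 15;-0.0002 0.0066 0 0 0 4 15;-0.0002 0.0066 0 0 0 4 15"
}}

```text
time_s: 12.25
ee_pos: [542.7, 2.8, 236.0]
ee_rot: [-179.3, 0.1, 78.0]
force: [-13.0, 2.0, 12.5]
gripper_width: 19.9
gripper_force: 30.0
```

```bash
python3 t.py
```

```text
81.4261303555091 95.24654068385067 res 13.14568990810814 rad 0.07884669473742802 [-12.98702512   2.03778277  12.49180342]
```

Request:
{"op": "send_rows", "data": {
  "targets": "0 0.001 0 0 0 0 15;0 0.001 0 0 0 0 15;0 -0.002 0 0 0 0 15;0 -0.004 0 0 0 0 15;0 -0.004 0 0 0 0 15"
}}

```text
time_s: 12.67
ee_pos: [542.5, 2.8, 236.2]
ee_rot: [-179.9, 0.1, 78.0]
force: [-4.6, -0.2, 8.0]
gripper_width: 20.0
gripper_force: 30.0
```

```bash
python3 t.py
```

```text
81.53784472338225 95.27299998027647 res 4.5513081760221175 rad -0.8448736234038442 [-4.62608767 -0.16592287  8.03828972]
```

Request:
{"op": "send_rows", "data": {
  "targets": "0 0 0 0 0 0 45;0 0 0 0 0 0 45;0 0 0 0 0 0 45;0 0 0 0 0 0 45;0 0 0 0 0 0 45;0 0 -0.03 0 0 0 45;0 0 -0.07 0 0 0 45;0 0 -0.11 0 0 0 45;0 0 -0.14 0 0 0 45;0 0 -0.14 0 0 0 45"
}}

```text
time_s: 13.5
ee_pos: [546.4, 2.9, 382.1]
ee_rot: [179.3, -0.1, 78.0]
force: [0.4, 0.2, 0.3]
gripper_width: 40.3
gripper_force: 0.0
```

Request:
{"op": "send_rows", "data": {
  "targets": "-0.04 -0.04 0 0 0 0 45;-0.08 -0.08 0 0 0 0 45;-0.08 -0.12 0 0 0 0 45;-0.08 -0.14 0 0 0 0 45;-0.08 -0.14 0 0 0 0 45;-0.08 -0.14 0 0 0 0 45"
}}

```text
time_s: 14.0
ee_pos: [388.8, -46.2, 375.5]
ee_rot: [179.9, -0.0, 77.9]
force: [0.7, -0.5, 0.1]
gripper_width: 41.0
gripper_force: 0.0
```

```bash
python3 - <<'E'
from h import *
s=env.state();print(s["ee_pos"],s["force"],s["gripper_width"])
f=eyes.grab_frame("top"); cv2.imwrite("pics/top2.png",cv2.resize(f["image"][180:320,130:345],(800,521),interpolation=cv2.INTER_CUBIC))
w=eyes.grab_frame("wrist");print(proj(w,[528.5,-91.4,258]),proj(w,[542.6,2.8,243]));cv2.imwrite("pics/w3.png",w["image"])
E
```

```text
[388.7684627  -46.19466832 375.50373578] [ 0.65559172 -0.50067957  0.10639346] 41.02023151617358
[512.31717315 245.20079896] [510.76746294 121.20894114]
```

View pics/top2.png

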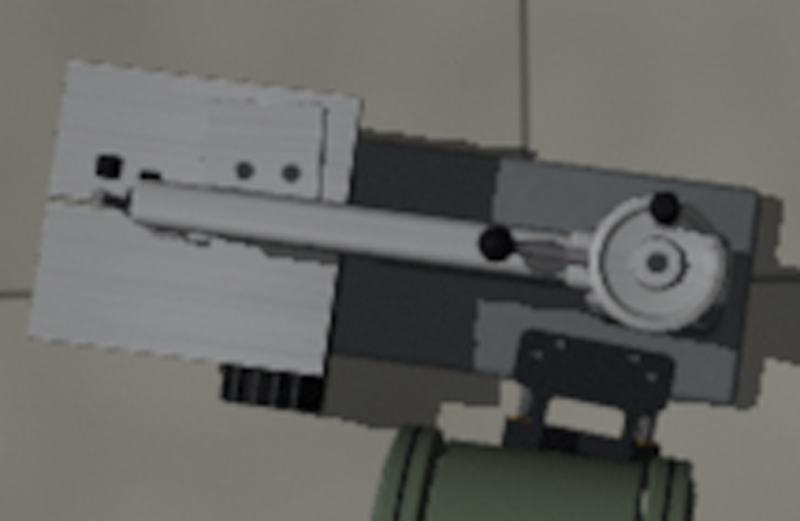

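The lever now lies along the saw's arm, with the ball at (495,243) on the arm's centreline. The handle is where I left it, at (665,208), and the gripper is clear of everything.

```bash
python3 -c "
from workcell import env; print(env.job_done())"
```

```text
the job is handed in; nothing more can be done
None
```

I wound the tension wheel until it took about 15 N at the handle, swung the lock lever clockwise to its stop along the arm, let go of everything, and handed the job in at about 14 s.

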